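# Point the probe arm at the processor and lock it

## Robot

A 6-joint arm with a two-finger parallel gripper is mounted at the origin on the work surface. World frame = base frame: x ahead of the robot, y to its left, z up, the work surface at z = 0. Lengths are in mm, angles in rad, forces in N, time in s.
With the tool pointing down it reaches from about 275 to 1000 mm from the base axis. Payload 8.4 kg.
Tool frame: the origin (TCP) lies at the very end of the fingers, on their centre line; the grasp point (between the pads) lies 19 mm behind it; z points along the fingers, y is the line along which they close (so a half turn about z gives the same grasp; the last joint's range is limited). The gripper opens to 85 mm and grips with 20 to 120 N. Pads are 22 mm wide; open, the fingers measure 114 mm over their backs; the gripper's body (76 mm by 85 mm) begins 54 mm behind the grasp point. The pads swing forward as they close: fully open they stand 13 mm farther back than shut.
Start: joints at [-1.153, 0.353, 1.633, -0, 1.155, -0.002], TCP at [254.735, -570.735, 231.281] pointing down, gripper open.
Joint ranges: [-2.63, 2.63], [-0.92, 2.1], [0.06, 2.66], [-1.3, 4.44], [0, 2.69], [-3.02, 3.02]. Speed limits (rad/s): [2.22, 2.22, 2.79, 3.14, 3.14, 3.14].

## Interface

Orientations are given as [roll, pitch, yaw] about the fixed x, y, z axes, in that order (R = Rz(yaw) Ry(pitch) Rx(roll)).
In Python, from rig import r, vision gives the robot as it stands. The module is installed in compiled form; this text tells all that it offers.
- The arm moves only by the tool play_rows, never from a script. Its argument "steps" is a list of rows, each an object with "delta_pos": the shift along the tool's x, y, z in cm, a list of three; "yaw": the turn about the tool's z in rad; "jaw": the opening in per cent of the stroke, from 0 (shut) to 100 (fully open). A call has exactly 8 rows; each row is the pose to reach, as a shift and turn from the pose commanded when the call began, along the tool's axes at that moment; what a row does not reach only later rows make up. A row lasts 1/10 s, in which the tool goes at most 50 mm and 8.59 degrees, less where a joint would pass 70% of its speed; a pose out of reach is approached as far as the arm can. A call with a gripper value outside its range is refused whole. The fingers move at their own pace and stop on an object; "grip_force" is the grip in N (left out, the last holds). Time passes only in rows, so rows that repeat a pose let the fingers close, or fill a call up. It gives the time, the measured TCP pose, the force, the opening and the grip force at its end, in the units of the state.
- r.sense(): the state, without advancing time (a new reading comes with each control period).
- vision.grab_frame(name): name is "scene" or "top"; returns (picture, depth): 420x560x3 uint8, red, green, blue; 420x560 float32, mm along the optical axis (not along the pixel's ray), 0 where there is no reading.
- vision.calibration(name): a dict with "mtx" (3x3 intrinsics, pixels), "extrinsics" (4x4, takes a point from camera to world coordinates). Camera axes: x right, y down, z forward; pixel columns grow to the right and rows downward; lengths in mm; the calibration is good to about 2 mm. A picture is of the moment at which its call begins. calibration takes no time and is no camera call.
- r.sign_off(): hands the job in; it is judged then, once.
Trained networks look in the newest picture that a camera, given by its name, has taken for a name from the list of things; names that differ only in an ending like _2 or _b are one class to them, and where a whole thing is asked for, a point or a joint stands for the part that bears it (a point fixed in the world has none). Each returns a list of dicts, best first, with "conf" (0 to 1); they miss things now and then, are a little off and sometimes report something else, mostly with a low value. They report only what shows in the picture. A call takes as long as a camera call.
- vision.cut_out(camera, thing): "region" (420x560 bool, what is visible of it) and "uv" ([column, row] in pixels, amid what is visible of it).
- vision.landmark_of(camera, thing): "uv" ([column, row] in pixels: a listed point, or the origin of a listed thing).
The state is a dict: "clock": time; "qpos": joint angles; "qvel": joint speeds; "joint_efforts": joint torques, N m; "eef_pos": TCP position; "tcp_rot": TCP orientation; "contact_force": force on the tool from outside, world axes, zero at the start; "wrist_torque": the same for the moment, N m; "opening": opening from 0.0 (shut) to 1.0 (fully open); "grasp_force": force on a finger pad.
Only numpy, scipy, OpenCV 4.12 (cv2) and the standard library are available. Lean on these libraries where they do the work, as an engineer would, in place of code of your own. Each camera call takes 0.05 s, during which the arm holds its last target. There are 200 camera calls.

## Task

On the circuit-board probing fixture, push the swinging probe arm round with a finger until its probe points at the middle of the large square chip (not the long one or the round part). Then push the clamp lever on top of the column clockwise, seen from above, all the way to its stop, so that the probe is locked there. Only push, gently: do not grip or lift the arm, do not touch the circuit board or the parts on it, and leave the other things on the bench where they are.

Things in the scene. Friction and masses are not known exactly. Their poses are not given: they have to be found in the camera images.
- fixture: Dark perforated steel plate on rubber feet, 280 (x) x 300 (y) mm, top 20 mm above the bench, fixed. Origin: centre of the underside, at bench height; its x points away from the robot (within 0.4 rad), z up. The column, a 22 mm steel rod, stands 100 mm along its +x from the origin.
- column_top (a point): Top centre of the column, on the common axis of arm and lever; 133 mm above the bench.
- probe_arm (a joint): Angle (rad) of the probe arm about the column. 0: it points along the fixture's -x; positive: counter-clockwise from above, so towards the fixture's -y. Range -1.3 to 1.3; it starts parked at +0.85 to +1.2, beside the board. A stiff hinge (about 0.15 N m) holds it wherever it is left; its collar would slide up the column if lifted.
- probe_tip (a point): Point of the probe, 150 mm from the column axis and 49 mm above the bench, 13 mm above the chips. The probe is a white 13 mm holder, its top 105 mm above the bench, with a steel needle below, through the aluminium arm, a bar 14 mm wide and 10 mm high, its middle 85 mm above the bench, 196 mm long from the axis.
- tab (a point): Upright aluminium finger tab at the arm's outer end, 185 mm from the axis: 20 mm along the arm, 6 mm thick, from the bar's top (90 mm above the bench) up to 124 mm. This point is at its middle, 110 mm above the bench. Push it sideways.
- square_chip: Black square chip with pins on all four sides, body 30 x 30 x 4 mm, on the green board. Origin: centre of its underside, 32 mm above the bench. It is in one of three places below the probe's arc: left, middle or right.
- long_chip: Black long chip, 40 x 12 x 4 mm, pins on two sides, on the board. Origin: centre of its underside.
- round_part: Black round part, 24 mm across, 6 mm high, on the board. Origin: centre of its underside.
- board: Green circuit board, 110 x 170 x 2 mm, fixed on studs between column and robot, underside 30 mm above the bench (its origin: centre of the underside). A 10 mm high header stands along its edge nearest the robot.
- clamp_lever (a joint): Angle (rad) of the clamp lever about the column, growing clockwise from above. 0: it points along the fixture's -y; 1.57: along its -x; stop at 2.0. Starts at 0 to 0.5 and stays where it is left, stiff (about 0.15 N m). It does not drag the arm along.
- lever_end (a point): Top of the black knob at the lever's end, 70 mm from the axis and 143 mm above the bench. The knob is 16 mm across and 24 mm high; the dark steel bar of the lever is 9 mm wide and 10 mm high, its middle 124 mm above the bench.
- screw_jar: Small loose jar, 32 mm across and 36 mm high, on the plate left of the column (origin: underside).
- spare_probe: Loose white probe body, 18 mm across, 45 mm high, standing on the plate right of the column (origin: underside).
- mouse: Grey computer mouse, 105 x 60 x 35 mm, loose on the bench to the left.
- tape: Black tape roll, 90 mm across, 19 mm high, loose on the bench to the left.
- screwdriver: Screwdriver, 170 mm long, loose on the bench to the right.
- module: Aluminium control-unit case, 100 x 130 x 29 mm, loose on the bench to the right.
- cup: Black pen cup, 76 mm across and 90 mm high, empty, loose at the back left.

How it is judged (in metres and radians):
On the way, in this order (a step that is already met when the one before it is completed fails the run):
1. the probe points at the middle of the square chip, the clamp lever not yet turned home (horizontal distance between probe_tip and square_chip below 0.008 m and value of joint clamp_lever below 1.2 rad), for 0.3 s.
2. the clamp lever is turned clockwise to its stop (value of joint clamp_lever above 1.85 rad), for 0.2 s.
At the end, for the whole second after the job is handed in: The probe tip is within 8 mm (seen from above) of the centre of the square chip, the arm rests at its normal height, and the clamp lever is within 0.15 rad of its stop (horizontal distance between probe_tip and square_chip below 0.008 m and value of joint clamp_lever above 1.85 rad and height (world z) of probe_tip below 0.053 m); the robot touches nothing.
It fails at once if the arm is lifted by more than 6 mm (height (world z) of probe_tip above 0.055 m).
It fails at once if the fingers press or squeeze the arm with more than 25 N (contact force between the fingers and probe_arm above 25 N).
It fails at once if the robot touches the circuit board or a part on it (contact force between any of the fingers, the arm and board above 0.5 N or contact force between any of the fingers, the arm and square_chip above 0.5 N or contact force between any of the fingers, the arm and long_chip above 0.5 N or contact force between any of the fingers, the arm and round_part above 0.5 N).
It fails at once if a loose bystander is moved by more than 15 mm (distance of any of screw_jar, spare_probe, mouse, screwdriver, tape, module, cup from where it was at the start of the episode above 0.015 m).
It also fails if it takes over 64 s, if anything falls off the work surface, if the arm or the gripper's body presses on something with over 40 N, if the wrist force passes 120 N, or if a joint passes its speed limit or range.

## Working session

There is one attempt and no reset: what is moved stays moved. The work goes in short steps, Python scripts to look and compute and a tool call to move; the robot and the scene stay as the last step left them, time stands still between calls to the robot, and variables do not carry over. Pictures are saved under pics/ and viewed, at most 10 in all, crops included, and the job is handed in when it is done.

Besides the shell and the picture viewer there is one more tool, called by a JSON object that holds its "method" and its "body". play_rows: Moves the arm, as the interface text tells. Its arguments: {"type":"object","properties":{"steps":{"type":"array"},"grip_force":{"type":"number"}},"required":["steps"]}

```bash
mkdir -p pics; cat > h.py <<'E'
import numpy as np, cv2
from rig import r, vision
def ray(cam,uv,z):
    c=vision.calibration(cam);K=c['mtx'];T=c['extrinsics']
    d=T[:3,:3]@np.linalg.inv(K)@np.array([uv[0],uv[1],1.]);o=T[:3,3]
    return o+d*(z-o[2])/d[2]
E
python3 - <<'E'
from h import *
for c in("top","scene"):
    im,d=vision.grab_frame(c); cv2.imwrite(f'pics/{c}0.png',im[:,:,::-1])
    for n,z in dict(column_top=133,probe_tip=49,tab=110,square_chip=32,long_chip=32,round_part=32,board=30,lever_end=143,fixture=0,screw_jar=20,spare_probe=20).items():
        for k in vision.landmark_of(c,n)[:2]: print(c,n,round(k['conf'],2),np.round(k['uv'],1),ray(c,k['uv'],z).round(1))
    print(np.round(vision.calibration(c)['extrinsics'],2))
s=r.sense();print({k:np.round(v,3) for k,v in s.items()})
E
```

```text
top column_top 0.67 [299.7 152.3] [660.4 -60.  133. ]
top probe_tip 0.3 [451.3 260.3] [ 371.9 -476.6   49. ]
top tab 0.57 [355.5 201.9] [ 531.9 -205.2  110. ]
top square_chip 0.42 [311.8 209.8] [517.4 -96.9  32. ]
top long_chip 0.38 [273.5 206.9] [527.1   9.8  32. ]
top round_part 0.5 [291.3 209.2] [520.  -39.7  32. ]
top board 0.7 [303.5 153.8] [676.  -76.8  30. ]
top board 0.57 [291.3 210.8] [515.6 -39.7  30. ]
top lever_end 0.58 [332.6 165.5] [ 623.4 -142.8  143. ]
top fixture 0.65 [296.1 198.5] [552.4 -55.2   0. ]
top screw_jar 0.67 [265.1 148.4] [694.7  31.4  20. ]
top spare_probe 0.63 [347.6 159.1] [ 661.2 -202.9   20. ]
[[-2.00000e-02 -1.00000e+00  7.00000e-02  4.47640e+02]
 [-1.00000e+00  1.00000e-02 -2.00000e-02  5.05000e+00]
 [ 2.00000e-02 -7.00000e-02 -1.00000e+00  1.22535e+03]
 [ 0.00000e+00  0.00000e+00  0.00000e+00  1.00000e+00]]
scene column_top 0.95 [297.3 240.9] [649.3 -65.1 133. ]
scene probe_tip 0.66 [247.5 264.4] [ 548.7 -174.8   49. ]
scene tab 0.78 [234.3 258.8] [ 527.7 -205.3  110. ]
scene tab 0.74 [250.6 244.8] [ 538.8 -142.   110. ]
scene square_chip 0.56 [25
[... 686 characters left out ...]
.76300e+02]
 [ 5.70000e-01 -6.90000e-01  4.60000e-01 -6.61960e+02]
 [ 1.00000e-02 -5.50000e-01 -8.40000e-01  1.32332e+03]
 [ 0.00000e+00  0.00000e+00  0.00000e+00  1.00000e+00]]
{'clock': np.float64(1.2), 'qpos': array([-1.153,  0.353,  1.633, -0.   ,  1.155, -0.002]), 'qvel': array([ 0.002, -0.   , -0.001,  0.001, -0.   ,  0.   ]), 'joint_efforts': array([ 1.0000e-03, -6.0518e+01, -3.4244e+01,  0.0000e+00,  1.0000e-03,
       -0.0000e+00]), 'eef_pos': array([ 254.737, -570.734,  231.276]), 'tcp_rot': array([-3.142,  0.   ,  0.42 ]), 'contact_force': array([-0.102,  0.375,  0.588]), 'wrist_torque': array([ 0.028, -0.022,  0.015]), 'grasp_force': np.float64(0.0), 'opening': np.float64(0.995)}
```

View pics/top0.png

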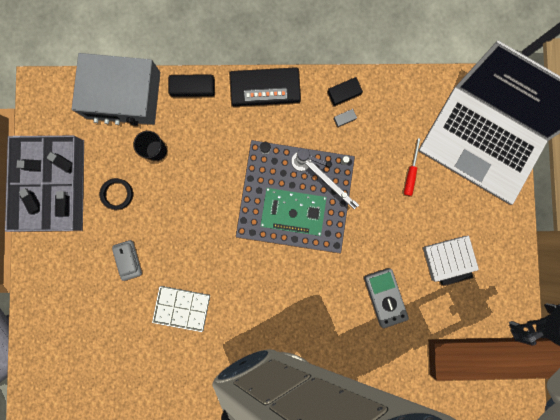

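View pics/scene0.png

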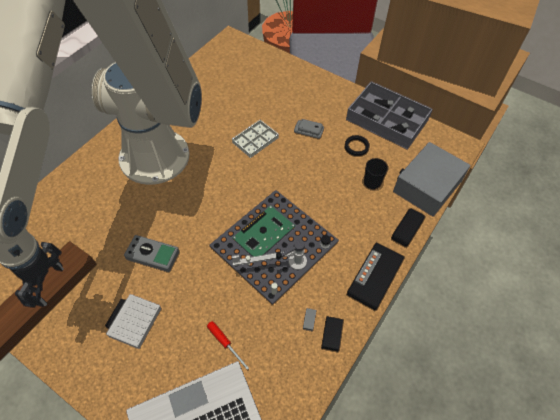

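```bash
cat > m.py <<'E'
from h import *
import sys
def look(tag):
    for c,(x,y,w,h) in dict(top=(230,130,140,130),scene=(200,180,150,125)).items():
        im,d=vision.grab_frame(c); cr=cv2.resize(im[y:y+h,x:x+w],None,fx=5,fy=4.6 if 0 else 4.5,interpolation=cv2.INTER_CUBIC)
        cv2.imwrite(f'pics/{c}_{tag}.png',cr[:,:,::-1])
        for n,z in dict(square_chip=36,probe_arm=90,clamp_lever=129,fixture=20,board=32).items():
            for k in vision.cut_out(c,n)[:2]:
                rg=k['region']; cn=max(cv2.findContours(rg.astype(np.uint8),0,2)[0],key=len)
                b=cv2.boxPoints(cv2.minAreaRect(cn))
                print(c,n,round(k['conf'],2),np.round(k['uv'],1),rg.sum(),ray(c,k['uv'],z)[:2].round(1),'box',[ray(c,p,z)[:2].round(0).tolist() for p in b])
if __name__=='__main__': look(sys.argv[1])
E
python3 m.py a
python3 -c "
import cv2,numpy as np
a=cv2.imread('pics/top_a.png');print(a.shape)"
```

```text
top probe_arm 0.97 [330.1 180.9] 443 [ 590.6 -142.4] box [[640.0, -72.0], [654.0, -86.0], [527.0, -214.0], [513.0, -201.0]]
top clamp_lever 0.62 [309.2 157.4] 251 [647.5 -84.6] box [[644.0, -49.0], [675.0, -58.0], [650.0, -147.0], [619.0, -138.0]]
top fixture 0.87 [297.7 188.5] 7921 [579.  -59.2] box [[444.0, 118.0], [722.0, 74.0], [668.0, -251.0], [390.0, -201.0]]
top fixture 0.23 [288.1 207.8] 2121 [524.8 -31.2] box [[474.0, 48.0], [583.0, 30.0], [555.0, -140.0], [445.0, -120.0]]
top board 0.92 [289.7 207.9] 2064 [523.7 -35.3] box [[472.0, 48.0], [583.0, 30.0], [555.0, -138.0], [444.0, -119.0]]
scene square_chip 0.47 [252.3 243.6] 98 [ 513.9 -103.9] box [[496.0, -116.0], [499.0, -83.0], [530.0, -90.0], [526.0, -123.0]]
scene probe_arm 0.71 [252.6 257.8] 252 [ 561.9 -164.9] box [[515.0, -195.0], [607.0, -117.0], [622.0, -136.0], [531.0, -213.0]]
scene probe_arm 0.5 [360.8 138. ] 290 [593.9 422. ] box [[542.0, 403.0], [610.0, 450.0], [656.0, 367.0], [590.0, 321.0]]
scene clamp_lever 0.66 [357.9 137.7] 290 [597.4 383.3] box [[556.0, 369.0], [619.0, 413.0], [663.0, 333.0], [602.0, 290.0]]
scene clamp_lever 0.63 [297.3 247.1] 177 [659.3 -80.1] box [[620.0, -137.0], [650.0, -49.0], [679.0, -64.0], [649.0, -151.0]]
scene fixture 0.85 [280.7 249.4] 5672 [592.6 -63.2] box [[400.0, -178.0], [423.0, 157.0], [724.0, 67.0], [678.0, -236.0]]
scene board 0.93 [264.3 231.1] 1459 [516.8 -44.2] box [[448.0, -119.0], [475.0, 65.0], [587.0, 26.0], [555.0, -151.0]]
scene board 0.5 [375.6 170.1] 587 [689.3 373.5] box [[665.0, 289.0], [639.0, 425.0], [717.0, 431.0], [740.0, 296.0]]
(585, 700, 3)
```

View pics/top_a.png

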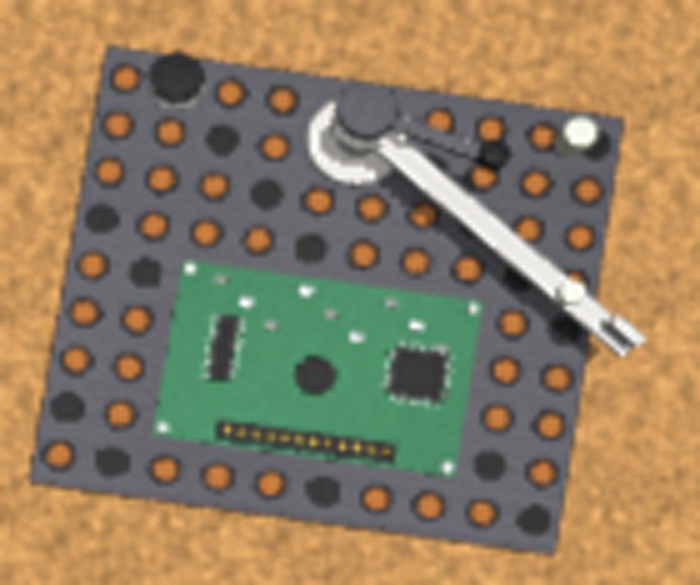

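View pics/scene_a.png

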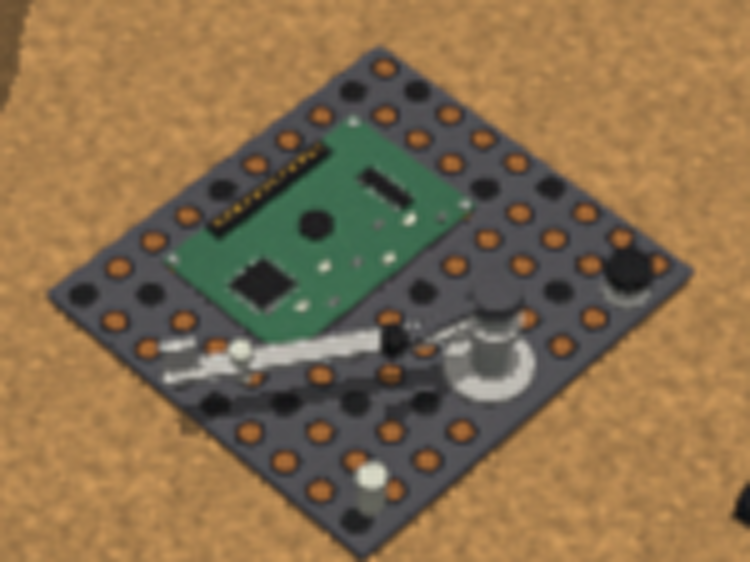

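```bash
python3 - <<'E'
from h import *
P=dict(top=dict(chip=((418,374),36),probe=((571,292),105),col=((368,112),133),knob=((492,153),143),tab=((622,333),120),c1=((110,47),20),c2=((623,120),20),c3=((555,552),20),c4=((33,483),20),spare=((581,131),65)),
scene=dict(chip=((263,285),36),probe=((240,350),105),col=((497,292),133),knob=((395,330),143),c1=((692,272),20),c2=((362,560),20),c3=((50,295),20),c4=((380,47),20),spare=((372,473),65)))
O=dict(top=(230,130,5,4.5),scene=(200,180,5,4.5))
for c in P:
    o=O[c];g={n:ray(c,(o[0]+p[0]/o[2]-.4,o[1]+p[1]/o[3]-.4),z)[:2] for n,(p,z) in P[c].items()}
    for n in g: print(c,n,g[n].round(1),'r from col',np.linalg.norm(g[n]-g['col']).round(1))
    ce=(g['c1']+g['c2']+g['c3']+g['c4'])/4
    d=g['c1']+g['c2']-g['c3']-g['c4'];yaw=np.arctan2(d[1],d[0]);ex=np.array([np.cos(yaw),np.sin(yaw)])
    print('centre',ce,'yaw',yaw,'colpred',ce+100*ex, 'len',np.linalg.norm(d)/2)
    col=ce+100*ex
    for cc in(col,g['col']):
        for n in('chip','probe','knob'):
            v=g[n]-cc;a=np.arctan2(v[1],v[0])-(yaw+np.pi);print(n,round((a+np.pi)%(2*np.pi)-np.pi,3),np.linalg.norm(v).round(1))
E
```

```text
top chip [ 509.1 -100.3] r from col 148.8
top probe [ 552.3 -175.7] r from col 147.9
top col [654.6 -68.9] r from col 0.0
top knob [ 628.4 -131.2] r from col 67.5
top tab [ 526.8 -199.3] r from col 182.5
top c1 [719.1  69.4] r from col 152.7
top c2 [ 669.2 -222. ] r from col 153.7
top c3 [ 397.8 -176.3] r from col 278.4
top c4 [445.3 115.2] r from col 278.8
top spare [ 654.4 -190.2] r from col 121.3
centre [557.84218455 -53.41905232] yaw -0.16619006388031413 colpred [656.46440317 -69.96166385] len 276.43586959157506
chip 0.369 150.5
probe 0.959 148.5
knob 1.308 67.3
chip 0.378 148.8
probe 0.973 147.9
knob 1.34 67.5
scene chip [ 512.2 -102.2] r from col 150.5
scene probe [ 554.3 -178. ] r from col 149.4
scene col [659.7 -72.1] r from col 0.0
scene knob [ 630.3 -132.4] r from col 67.0
scene c1 [721.7  67.5] r from col 152.7
scene c2 [ 673.3 -226. ] r from col 154.5
scene c3 [ 402.3 -177.5] r from col 278.1
scene c4 [450.7 114.2] r from col 280.0
scene spare [ 654.8 -189.7] r from col 117.7
centre [561.98894171 -55.47547475] yaw -0.17400904288637004 colpred [660.47880062 -72.78869779] len 275.1212366084705
chip 0.37 151.1
probe 0.955 149.5
knob 1.276 66.8
chip 0.375 150.5
probe 0.962 149.4
knob 1.29 67.0
```

{"method": "play_rows", "body": {"steps": [{"delta_pos": [4,-1.7,0],"yaw": -0.05,"jaw": 0},{"delta_pos": [8.4,-3.5,0],"yaw": -0.1,"jaw": 0},{"delta_pos": [12.8,-5.3,0],"yaw": -0.15,"jaw": 0},{"delta_pos": [17,-7.1,0],"yaw": -0.2,"jaw": 0},{"delta_pos": [21.2,-8.9,0],"yaw": -0.25,"jaw": 0},{"delta_pos": [25.4,-10.7,0],"yaw": -0.3,"jaw": 0},{"delta_pos": [29.6,-12.4,0],"yaw": -0.35,"jaw": 0},{"delta_pos": [33,-13.8,0],"yaw": -0.37,"jaw": 0}]}}

```text
clock: 2.6
eef_pos: [501.3, -308.3, 231.5]
tcp_rot: [3.141, -0.0, 0.792]
contact_force: [0.1, -0.8, -0.9]
opening: -0.002
grasp_force: 0.0
```

```bash
cat >> h.py <<'E'
COL=np.array([657.5,-71.]);YAW=-0.17
def u(a): t=YAW+np.pi+a; return np.array([np.cos(t),np.sin(t)])
def tgt(a,rad,off,z):
    "tool -y face pushing clockwise; TCP lies off mm behind the arm line at angle a; yaw follows"
    w=u(a);d=np.array([w[1],-w[0]]);p=COL+rad*w-off*d
    return np.r_[p,z],np.arctan2(-d[0],d[1])
def rel(p,yaw,base=None):
    s=r.sense();b,y=(s['eef_pos'],s['tcp_rot'][2]) if base is None else base
    v=np.asarray(p)-b;c,n=np.cos(y),np.sin(y)
    return np.round([(v[0]*c+v[1]*n)/10,(v[0]*n-v[1]*c)/10,-v[2]/10,y-yaw],2)
def st():
    s=r.sense();print('t',s['clock'].round(2) if hasattr(s['clock'],'round') else s['clock'],s['eef_pos'].round(1),s['tcp_rot'].round(3),'F',s['contact_force'].round(2),s['opening'])
E
python3 - <<'E'
from h import *
st();p=tgt(.96,185,45,160);print(p,rel(*p));p=tgt(.96,185,45,97);print(rel(*p))
E
```

```text
t 2.6 [ 501.3 -308.3  231.5] [ 3.141 -0.     0.792] F [ 0.09 -0.78 -0.86] -0.0016656124477844748
(array([ 559.25451386, -234.0883946 ,  160.        ]), np.float64(0.7899999999999998)) [ 9.35 -1.09  7.15  0.  ]
[ 9.35 -1.09 13.45  0.  ]
```

{"method": "play_rows", "body": {"steps": [{"delta_pos": [3,-0.4,1],"yaw": 0,"jaw": 0},{"delta_pos": [6,-0.7,3],"yaw": 0,"jaw": 0},{"delta_pos": [9.35,-1.1,5],"yaw": 0,"jaw": 0},{"delta_pos": [9.35,-1.1,7.5],"yaw": 0,"jaw": 0},{"delta_pos": [9.35,-1.1,10],"yaw": 0,"jaw": 0},{"delta_pos": [9.35,-1.1,12],"yaw": 0,"jaw": 0},{"delta_pos": [9.35,-1.1,13.4],"yaw": 0,"jaw": 0},{"delta_pos": [9.35,-1.1,13.4],"yaw": 0,"jaw": 0}]}}

```text
clock: 3.4
eef_pos: [556.7, -235.6, 95.5]
tcp_rot: [-3.139, 0.001, 0.79]
contact_force: [0.8, 1.1, 0.1]
opening: -0.003
grasp_force: 0.0
```

```bash
python3 - <<'E'
from h import *
st()
for c,(x,y,w,h) in dict(top=(290,140,110,90),scene=(200,200,110,90)).items():
    im,d=vision.grab_frame(c); cr=cv2.resize(im[y:y+h,x:x+w],None,fx=3.6,fy=5,interpolation=cv2.INTER_CUBIC)
    globals()[c]=cr
cv2.imwrite('pics/b.png',np.hstack([top,scene])[:,:,::-1])
E
```

```text
t 3.4 [ 556.7 -235.6   95.5] [-3.139e+00  1.000e-03  7.900e-01] F [0.83 1.06 0.11] -0.0031331994074184854
```

View pics/b.png

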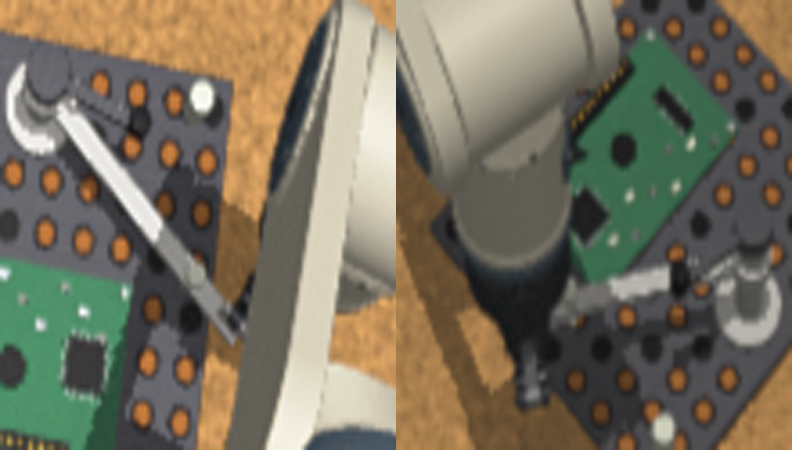

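```bash
python3 - <<'E'
from h import *
b=(np.array([559.25,-234.1,97]),.79)
for a,o in [(.96,38),(.96,31),(.96,25),(.96,20),(.93,17),(.89,17),(.85,17),(.81,17),(.77,17),(.73,17),(.69,17),(.65,17),(.61,17),(.57,17),(.53,17),(.5,17)]:
    if a==.77: b=tgt(.81,185,17,97)
    print(a,o,rel(*tgt(a,185,o,97),base=b).tolist())
E
```

```text
0.96 38 [0.0, -0.7, -0.0, 0.0]
0.96 31 [0.0, -1.4, -0.0, 0.0]
0.96 25 [0.0, -2.0, -0.0, 0.0]
0.96 20 [0.0, -2.5, -0.0, 0.0]
0.93 17 [-0.04, -3.36, -0.0, 0.03]
0.89 17 [-0.07, -4.1, -0.0, 0.07]
0.85 17 [-0.07, -4.84, -0.0, 0.11]
0.81 17 [-0.05, -5.58, -0.0, 0.15]
0.77 17 [-0.05, -0.74, -0.0, 0.04]
0.73 17 [-0.08, -1.48, -0.0, 0.08]
0.69 17 [-0.07, -2.23, -0.0, 0.12]
0.65 17 [-0.03, -2.97, -0.0, 0.16]
0.61 17 [0.03, -3.71, -0.0, 0.2]
0.57 17 [0.13, -4.45, -0.0, 0.24]
0.53 17 [0.25, -5.18, -0.0, 0.28]
0.5 17 [0.36, -5.72, -0.0, 0.31]
```

{"method": "play_rows", "body": {"steps": [{"delta_pos": [0,-0.7,0],"yaw": 0,"jaw": 0},{"delta_pos": [0,-1.4,0],"yaw": 0,"jaw": 0},{"delta_pos": [0,-2.0,0],"yaw": 0,"jaw": 0},{"delta_pos": [0,-2.5,0],"yaw": 0,"jaw": 0},{"delta_pos": [-0.04,-3.36,0],"yaw": 0.03,"jaw": 0},{"delta_pos": [-0.07,-4.1,0],"yaw": 0.07,"jaw": 0},{"delta_pos": [-0.07,-4.84,0],"yaw": 0.11,"jaw": 0},{"delta_pos": [-0.05,-5.58,0],"yaw": 0.15,"jaw": 0}]}}

```text
clock: 4.3
eef_pos: [517.6, -196.9, 97.6]
tcp_rot: [3.141, -0.0, 0.638]
contact_force: [-0.3, -0.7, 0.1]
opening: -0.004
grasp_force: 0.4
```

{"method": "play_rows", "body": {"steps": [{"delta_pos": [-0.05,-0.74,0],"yaw": 0.04,"jaw": 0},{"delta_pos": [-0.08,-1.48,0],"yaw": 0.08,"jaw": 0},{"delta_pos": [-0.07,-2.23,0],"yaw": 0.12,"jaw": 0},{"delta_pos": [-0.03,-2.97,0],"yaw": 0.16,"jaw": 0},{"delta_pos": [0.03,-3.71,0],"yaw": 0.2,"jaw": 0},{"delta_pos": [0.13,-4.45,0],"yaw": 0.24,"jaw": 0},{"delta_pos": [0.25,-5.18,0],"yaw": 0.28,"jaw": 0},{"delta_pos": [0.36,-5.72,0],"yaw": 0.31,"jaw": 0}]}}

```text
clock: 5.1
eef_pos: [486.2, -148.7, 97.6]
tcp_rot: [3.141, -0.0, 0.329]
contact_force: [-1.0, -0.6, -0.2]
opening: -0.001
grasp_force: 0.4
```

```bash
python3 - <<'E'
from h import *
st()
for c,(x,y,w,h) in dict(top=(270,140,110,90),scene=(200,200,110,90)).items():
    im,d=vision.grab_frame(c); cr=cv2.resize(im[y:y+h,x:x+w],None,fx=3.6,fy=5,interpolation=cv2.INTER_CUBIC)
    globals()[c]=cr
    for k in vision.cut_out(c,'probe_arm')[:1]:print(c,k['conf'],np.round(k['uv']))
cv2.imwrite('pics/c.png',np.hstack([top,scene])[:,:,::-1])
E
```

```text
t 5.1 [ 486.2 -148.7   97.6] [ 3.141 -0.     0.329] F [-1.02 -0.59 -0.24] -0.0014079019087302144
top 0.62 [313. 184.]
scene 0.67 [263. 243.]
```

View pics/c.png

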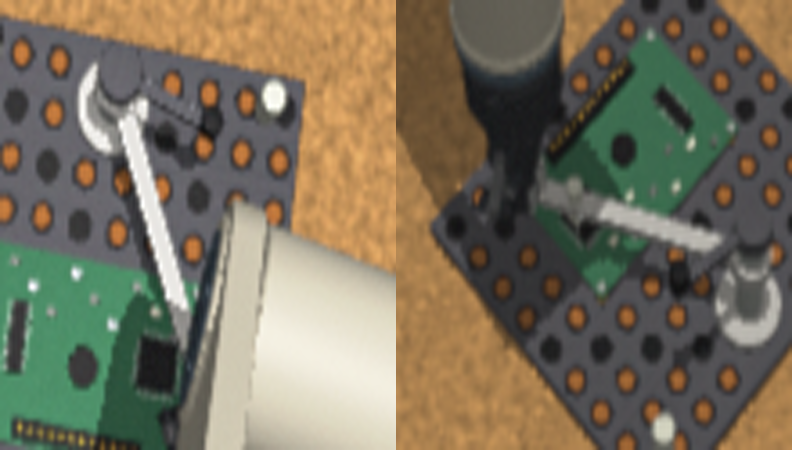

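```bash
python3 - <<'E'
from h import *
def ang(p,c):
    v=p-c;return round((np.arctan2(v[1],v[0])-YAW-np.pi+np.pi)%(2*np.pi)-np.pi,3),np.linalg.norm(v).round(1)
p=ray('scene',(200+179/3.6-.4,200+187/5-.4),105)[:2];print(p,ang(p,np.array([660,-72.3])))
a=ray('top',(270+128/3.6-.4,140+117/5-.4),90)[:2];b=ray('top',(270+176/3.6-.4,140+295/5-.4),90)[:2]
print(a,b,ang(b,a),ang(b,np.array([655.5,-69.5])))
E
```

```text
[ 518.34063432 -120.87180649] (np.float64(0.5), np.float64(149.8))
[639.64646015 -76.64675526] [ 543.63798612 -110.33433457] (np.float64(0.507), np.float64(101.7)) (np.float64(0.52), np.float64(119.1))
```

```bash
python3 - <<'E'
from h import *
b=tgt(.5,185,17,97)
for a,o in [(.475,17),(.45,17),(.425,17),(.40,17),(.38,17),(.37,17),(.37,17),(.37,25),(.37,40)]:
    print(a,o,rel(*tgt(a,185,o,97),base=b).tolist())
E
```

```text
0.475 17 [-0.04, -0.46, -0.0, 0.02]
0.45 17 [-0.06, -0.93, -0.0, 0.05]
0.425 17 [-0.08, -1.39, -0.0, 0.08]
0.4 17 [-0.08, -1.86, -0.0, 0.1]
0.38 17 [-0.07, -2.23, -0.0, 0.12]
0.37 17 [-0.06, -2.41, -0.0, 0.13]
0.37 17 [-0.06, -2.41, -0.0, 0.13]
0.37 25 [-0.17, -1.62, -0.0, 0.13]
0.37 40 [-0.36, -0.13, -0.0, 0.13]
```

{"method": "play_rows", "body": {"steps": [{"delta_pos": [-0.04,-0.46,0],"yaw": 0.02,"jaw": 0},{"delta_pos": [-0.06,-0.93,0],"yaw": 0.05,"jaw": 0},{"delta_pos": [-0.08,-1.39,0],"yaw": 0.08,"jaw": 0},{"delta_pos": [-0.08,-1.86,0],"yaw": 0.1,"jaw": 0},{"delta_pos": [-0.07,-2.23,0],"yaw": 0.12,"jaw": 0},{"delta_pos": [-0.06,-2.41,0],"yaw": 0.13,"jaw": 0},{"delta_pos": [-0.06,-2.41,0],"yaw": 0.13,"jaw": 0},{"delta_pos": [-0.06,-2.41,0],"yaw": 0.13,"jaw": 0}]}}

```text
clock: 6.1
eef_pos: [478.4, -126.5, 97.3]
tcp_rot: [3.142, -0.0, 0.2]
contact_force: [0.2, 0.0, 0.7]
opening: -0.0
grasp_force: 0.1
```

{"method": "play_rows", "body": {"steps": [{"delta_pos": [0,1,0],"yaw": 0,"jaw": 0},{"delta_pos": [0,3,0],"yaw": 0,"jaw": 0},{"delta_pos": [0,6,0],"yaw": 0,"jaw": 0},{"delta_pos": [0,9,-3],"yaw": 0,"jaw": 0},{"delta_pos": [0,12,-6],"yaw": 0,"jaw": 0},{"delta_pos": [0,15,-9],"yaw": 0,"jaw": 0},{"delta_pos": [0,17,-10],"yaw": 0,"jaw": 0},{"delta_pos": [0,17,-10],"yaw": 0,"jaw": 0}]}}

```text
clock: 6.9
eef_pos: [513.5, -296.8, 199.5]
tcp_rot: [3.138, -0.003, 0.198]
contact_force: [0.7, 0.3, -0.4]
opening: 0.002
grasp_force: 0.0
```

```bash
python3 - <<'E'
from h import *
st()
for c,(x,y,w,h) in dict(top=(270,140,110,90),scene=(220,200,90,90)).items():
    im,d=vision.grab_frame(c); cr=cv2.resize(im[y:y+h,x:x+w],None,fx=4,fy=6,interpolation=cv2.INTER_CUBIC)
    globals()[c]=cr
cv2.imwrite('pics/d.png',np.hstack([top,scene])[:,:,::-1])
E
```

```text
t 6.9 [ 513.5 -296.8  199.5] [ 3.138e+00 -3.000e-03  1.980e-01] F [ 0.69  0.28 -0.4 ] 0.0015314347299960436
```

View pics/d.png

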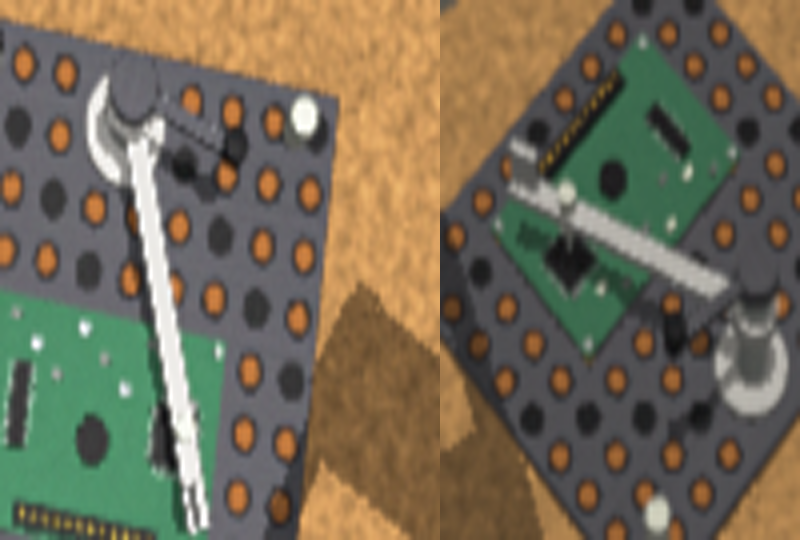

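```bash
python3 - <<'E'
from h import *
def ang(p,c):
    v=p-c;return round((np.arctan2(v[1],v[0])-YAW-np.pi+np.pi)%(2*np.pi)-np.pi,3),np.linalg.norm(v).round(1)
S=lambda x,y,z:ray('scene',(220+x/4-.4,200+y/6-.4),z)[:2]
T=lambda x,y,z:ray('top',(270+x/4-.4,140+y/6-.4),z)[:2]
cs=np.array([660,-72.3]);ct=np.array([655.5,-69.5])
for n,p,c in [('S probe',S(127,192,105),cs),('S chip',S(130,262,36),cs),('T tab',T(200,520,120),ct),('T arm',T(176,390,90),ct),('T probe',T(184,412,105),ct),('knobT',T(235,147,143),ct),('knobS',S(235,317,143),cs)]: print(n,p,ang(p,c))
a=T(140,150,90);b=T(186,450,90);print(ang(b,a))
for o in (45,): print(tgt(1.29,70,o,115),rel(*tgt(1.29,70,o,115)))
E
```

```text
S probe [ 512.29692308 -102.53846154] (np.float64(0.372), np.float64(150.8))
S chip [ 512.69083883 -103.30697395] (np.float64(0.377), np.float64(150.5))
T tab [ 469.48697287 -108.63160976] (np.float64(0.377), np.float64(190.1))
T arm [527.82422778 -96.97915945] (np.float64(0.382), np.float64(130.6))
T probe [ 517.05867702 -100.68354144] (np.float64(0.392), np.float64(141.9))
knobT [ 627.14008044 -132.04206679] (np.float64(1.315), np.float64(68.7))
knobS [ 628.83683818 -131.4470593 ] (np.float64(1.256), np.float64(66.9))
(np.float64(0.376), np.float64(137.1))
(array([ 667.50674866, -153.61274103,  115.        ]), np.float64(1.12)) [ 18.05 -10.63   8.18  -0.92]
```

{"method": "play_rows", "body": {"steps": [{"delta_pos": [3,-1.8,0],"yaw": -0.13,"jaw": 0},{"delta_pos": [6.5,-3.8,0],"yaw": -0.26,"jaw": 0},{"delta_pos": [10,-5.9,0],"yaw": -0.39,"jaw": 0},{"delta_pos": [13.5,-7.9,0],"yaw": -0.52,"jaw": 0},{"delta_pos": [16.5,-9.7,0],"yaw": -0.65,"jaw": 0},{"delta_pos": [18.05,-10.6,0],"yaw": -0.78,"jaw": 0},{"delta_pos": [18.05,-10.6,0],"yaw": -0.92,"jaw": 0},{"delta_pos": [18.05,-10.6,0],"yaw": -0.92,"jaw": 0}]}}

```text
clock: 7.8
eef_pos: [667.1, -151.6, 195.5]
tcp_rot: [-3.139, 0.001, 1.124]
contact_force: [-0.7, 0.3, -0.3]
opening: 0.003
grasp_force: 0.0
```

```bash
python3 - <<'E'
from h import *
st();print(rel(*tgt(1.29,70,45,115)))
b=tgt(1.29,70,45,115);i=0
print([rel(*tgt(1.29,70,o,115),base=b).tolist() for o in(40,34,28,23)])
A=np.r_[np.arange(1.29,-.47,-.11)];print(A[-1],len(A))
for i in range(0,len(A)-1,8):
    b=tgt(A[i],70,22,115);print([ [round(a,2)]+rel(*tgt(a,70,22,115),base=b).tolist() for a in A[i+1:i+9]])
E
```

```text
t 7.8 [ 667.1 -151.6  195.5] [-3.139e+00  1.000e-03  1.124e+00] F [-0.71  0.31 -0.29] 0.002855448221756246
[-0.16  0.13  8.05  0.  ]
[[0.0, -0.5, -0.0, 0.0], [-0.0, -1.1, -0.0, 0.0], [0.0, -1.7, -0.0, 0.0], [0.0, -2.2, -0.0, 0.0]]
-0.36000000000000143 16
[[np.float64(1.18), -0.2, -0.78, -0.0, 0.11], [np.float64(1.07), -0.31, -1.58, -0.0, 0.22], [np.float64(0.96), -0.34, -2.39, -0.0, 0.33], [np.float64(0.85), -0.27, -3.19, -0.0, 0.44], [np.float64(0.74), -0.12, -3.98, -0.0, 0.55], [np.float64(0.63), 0.12, -4.75, -0.0, 0.66], [np.float64(0.52), 0.44, -5.49, -0.0, 0.77], [np.float64(0.41), 0.84, -6.19, -0.0, 0.88]]
[[np.float64(0.3), -0.2, -0.78, -0.0, 0.11], [np.float64(0.19), -0.31, -1.58, -0.0, 0.22], [np.float64(0.08), -0.34, -2.39, -0.0, 0.33], [np.float64(-0.03), -0.27, -3.19, -0.0, 0.44], [np.float64(-0.14), -0.12, -3.98, -0.0, 0.55], [np.float64(-0.25), 0.12, -4.75, -0.0, 0.66], [np.float64(-0.36), 0.44, -5.49, -0.0, 0.77]]
```

{"method": "play_rows", "body": {"steps": [{"delta_pos": [-0.16,0.13,3],"yaw": 0,"jaw": 0},{"delta_pos": [-0.16,0.13,6],"yaw": 0,"jaw": 0},{"delta_pos": [-0.16,0.13,8],"yaw": 0,"jaw": 0},{"delta_pos": [-0.16,0.13,8],"yaw": 0,"jaw": 0},{"delta_pos": [-0.16,-0.4,8],"yaw": 0,"jaw": 0},{"delta_pos": [-0.16,-1.0,8],"yaw": 0,"jaw": 0},{"delta_pos": [-0.16,-1.6,8],"yaw": 0,"jaw": 0},{"delta_pos": [-0.16,-2.1,8],"yaw": 0,"jaw": 0}]}}

```text
clock: 8.6
eef_pos: [648.0, -145.5, 118.4]
tcp_rot: [3.14, -0.0, 1.119]
contact_force: [-0.8, 0.2, 0.6]
opening: -0.002
grasp_force: 0.0
```

{"method": "play_rows", "body": {"steps": [{"delta_pos": [-0.2,-0.78,0],"yaw": 0.11,"jaw": 0},{"delta_pos": [-0.31,-1.58,0],"yaw": 0.22,"jaw": 0},{"delta_pos": [-0.34,-2.39,0],"yaw": 0.33,"jaw": 0},{"delta_pos": [-0.27,-3.19,0],"yaw": 0.44,"jaw": 0},{"delta_pos": [-0.12,-3.98,0],"yaw": 0.55,"jaw": 0},{"delta_pos": [0.12,-4.75,0],"yaw": 0.66,"jaw": 0},{"delta_pos": [0.44,-5.49,0],"yaw": 0.77,"jaw": 0},{"delta_pos": [0.84,-6.19,0],"yaw": 0.88,"jaw": 0}]}}

```text
clock: 9.4
eef_pos: [595.7, -111.5, 118.0]
tcp_rot: [3.14, -0.0, 0.235]
contact_force: [-1.1, -3.3, 1.1]
opening: -0.003
grasp_force: 1.4
```

```bash
python3 - <<'E'
from h import *
st();im,d=vision.grab_frame('scene');x,y,w,h=220,190,90,90
cv2.imwrite('pics/e.png',cv2.resize(im[y:y+h,x:x+w],None,fx=5,fy=5,interpolation=cv2.INTER_CUBIC)[:,:,::-1])
print([rel(*tgt(a,70,22,115)).tolist() for a in (.41,.3,.19,.08,-.03,-.14,-.25,-.36,-.40,-.42)])
E
```

```text
t 9.4 [ 595.7 -111.5  118. ] [ 3.14  -0.     0.235] F [-1.14 -3.27  1.05] -0.0028573634401922923
[[0.0, -0.15, 0.29, -0.01], [-0.21, -0.93, 0.29, 0.1], [-0.33, -1.73, 0.29, 0.21], [-0.36, -2.54, 0.29, 0.32], [-0.31, -3.34, 0.29, 0.43], [-0.16, -4.13, 0.29, 0.54], [0.07, -4.91, 0.29, 0.65], [0.38, -5.65, 0.29, 0.76], [0.52, -5.91, 0.29, 0.8], [0.59, -6.04, 0.29, 0.82]]
```

View pics/e.png

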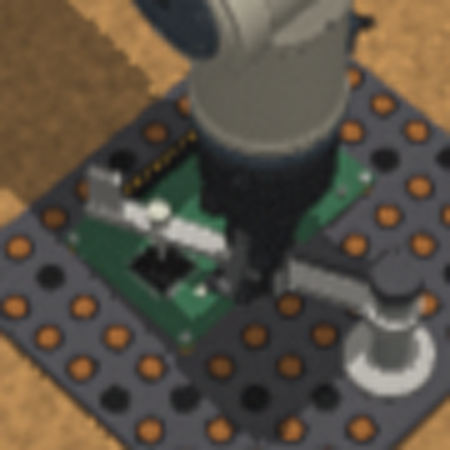

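{"method": "play_rows", "body": {"steps": [{"delta_pos": [-0.21,-0.93,0],"yaw": 0.1,"jaw": 0},{"delta_pos": [-0.33,-1.73,0],"yaw": 0.21,"jaw": 0},{"delta_pos": [-0.36,-2.54,0],"yaw": 0.32,"jaw": 0},{"delta_pos": [-0.31,-3.34,0],"yaw": 0.43,"jaw": 0},{"delta_pos": [-0.16,-4.13,0],"yaw": 0.54,"jaw": 0},{"delta_pos": [0.07,-4.91,0],"yaw": 0.65,"jaw": 0},{"delta_pos": [0.38,-5.65,0],"yaw": 0.76,"jaw": 0},{"delta_pos": [0.38,-5.65,0],"yaw": 0.76,"jaw": 0}]}}

```text
clock: 10.25
eef_pos: [586.4, -54.8, 117.7]
tcp_rot: [-3.141, -0.0, -0.519]
contact_force: [0.1, -0.3, 0.2]
opening: -0.0
grasp_force: 0.0
```

{"method": "play_rows", "body": {"steps": [{"delta_pos": [0,-0.1,0],"yaw": 0.02,"jaw": 0},{"delta_pos": [0,-0.2,0],"yaw": 0.04,"jaw": 0},{"delta_pos": [0,-0.3,0],"yaw": 0.05,"jaw": 0},{"delta_pos": [0.02,-0.4,0],"yaw": 0.06,"jaw": 0},{"delta_pos": [0.02,-0.45,0],"yaw": 0.06,"jaw": 0},{"delta_pos": [0.02,-0.45,0],"yaw": 0.06,"jaw": 0},{"delta_pos": [0.02,-0.45,0],"yaw": 0.06,"jaw": 0},{"delta_pos": [0.02,-0.45,0],"yaw": 0.06,"jaw": 0}]}}

```text
clock: 11.05
eef_pos: [588.8, -51.6, 117.2]
tcp_rot: [3.141, 0.0, -0.58]
contact_force: [-2.6, -0.6, 0.8]
opening: -0.001
grasp_force: 1.1
```

{"method": "play_rows", "body": {"steps": [{"delta_pos": [0,1,0],"yaw": 0,"jaw": 0},{"delta_pos": [0,2.5,0],"yaw": 0,"jaw": 0},{"delta_pos": [0,2.5,-4],"yaw": 0,"jaw": 0},{"delta_pos": [0,4,-8],"yaw": 0,"jaw": 0},{"delta_pos": [0,8,-10],"yaw": 0,"jaw": 0},{"delta_pos": [-2,12,-10],"yaw": 0,"jaw": 0},{"delta_pos": [-4,16,-10],"yaw": 0,"jaw": 0},{"delta_pos": [-5,20,-10],"yaw": 0,"jaw": 0}]}}

```text
clock: 11.85
eef_pos: [434.7, -192.3, 217.5]
tcp_rot: [-3.142, -0.0, -0.58]
contact_force: [-0.7, -1.6, 0.4]
opening: -0.001
grasp_force: 0.0
```

```bash
python3 - <<'E'
from h import *
st()
for c,(x,y,w,h) in dict(top=(270,140,110,90),scene=(220,200,90,90)).items():
    im,d=vision.grab_frame(c); globals()[c]=cv2.resize(im[y:y+h,x:x+w],None,fx=4,fy=6,interpolation=cv2.INTER_CUBIC)
cv2.imwrite('pics/f.png',np.hstack([top,scene])[:,:,::-1])
E
```

```text
t 11.85 [ 434.7 -192.3  217.5] [-3.142 -0.    -0.58 ] F [-0.7  -1.58  0.39] -0.0006372429424939505
```

View pics/f.png

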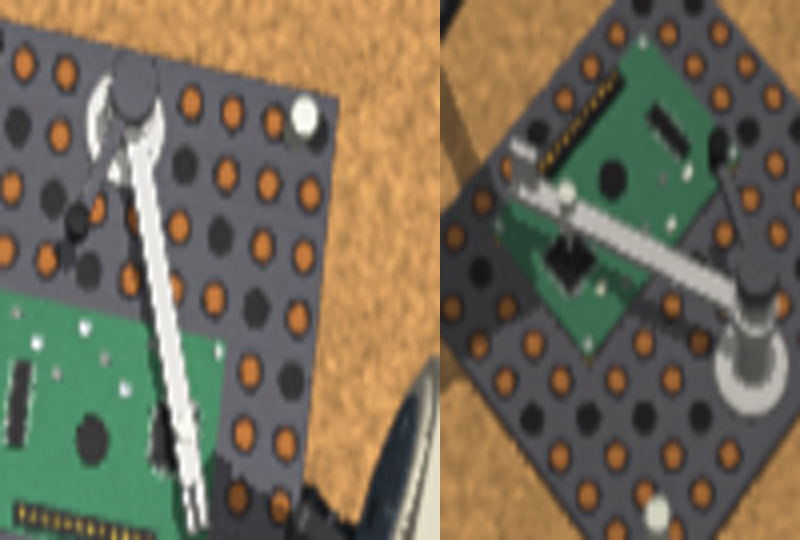

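```bash
python3 - <<'E'
from h import *
for p,c in[(ray('scene',(220+279/4-.4,200+135/6-.4),143)[:2],(660,-72.3)),(ray('top',(270+76/4-.4,140+217/6-.4),143)[:2],(655.5,-69.5))]:
    v=p-np.array(c);a=(np.arctan2(v[1],v[0])-YAW)%(2*np.pi)-np.pi;print('lever',np.pi/2-a,np.linalg.norm(v))
E
```

```text
lever 1.9958499802433858 74.22841238463661
lever 2.0053784976396276 69.35235870470848
```

The lever reads about 2.0 rad in both views, so it is at its stop. The probe is still over the chip and the robot is clear, so I'm handing it in.

```bash
python3 -c "
from rig import r
print(r.sign_off())"
```

```text
the job is handed in; nothing more can be done
None
```

The job is handed in: by my camera measurements the probe is within about 1–2 mm of the square chip's centre and the clamp lever is at its stop (about 2.0 rad), with the robot clear; no verdict came back.

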